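# Skewer the drilled plates for spraying

### The arm

A 7-joint arm with a two-finger parallel gripper is mounted at the origin on the work surface. World frame = base frame: x ahead of the robot, y to its left, z up, the work surface at z = 0. Lengths are in m, angles in rad, forces in N, time in s.
With the tool pointing down it reaches from about 0.35 to 0.9 m from the base axis. Payload 7.2 kg.
Tool frame: the origin (TCP) lies on the centre line of the jaws, within the pads' length; the fingertips stand nose_length ahead of it and the grasp point (between the pads) lies 3 mm ahead of it (nose_length is the distance from the TCP to the fingertips, in m); z points along the fingers, y is the line along which they close (so a half turn about z gives the same grasp; the last joint's range is limited). The gripper opens to 85 mm and grips with 20 to 120 N. Pads are 22 mm wide; open, the fingers measure 114 mm over their backs; the gripper's body (76 mm by 85 mm) begins 54 mm behind the grasp point. The pads swing forward as they close: fully open they stand 13 mm farther back than shut.
Start: joints at [1.036, 0.411, -0.013, 1.596, 0.006, 1.134, -0.082], TCP at [0.281, -0.558, 0.253] pointing down, gripper open.
Joint ranges: [-2.95, 2.95], [-0.29, 1.99], [-1.47, 1.44], [0.14, 2.54], [-1.03, 4.17], [0.13, 1.85], [-2.86, 2.86]. Speed limits (rad/s): [2.39, 2.39, 3.01, 3.01, 3.14, 3.14, 3.14].

### API

Orientations are given as a rotation vector (axis times angle).
In Python, from plant import * gives the robot as it stands.
- The arm moves only by the tool send_rows, never from a script. Its argument "plan" is a list of rows, each a list of 3 entries, a list of its own where there are three numbers: the finger opening in mm, from 0 to 85.4, then the shift along the tool's x, y, z in mm, then the turn, a rotation vector about the tool's x, y, z in degrees. In form: [[claw, [tx, ty, tz], [rx, ry, rz]], ...]. A call has 1 to 8 rows; each row shifts and turns the commanded pose from where the row before left it, along the tool's axes as they then stand; what a row does not reach is not made up. A row lasts 1/12 s, in which the tool goes at most 41.7 mm and 7.16 degrees, less where a joint would pass 70% of its speed; a pose out of reach is approached as far as the arm can. A call with a gripper value outside its range is refused whole. The fingers move at their own pace and stop on an object; the grip force is fixed at half the most. Time passes only in rows, so rows that do not move let the fingers close. It gives the time, the measured TCP pose, the force, the opening and the grip force at its end, in the units of the state.
- read_state(): the state, without advancing time (a new reading comes with each control period).
- grab_frame(name): name is "scene" or "top" or "wrist"; returns (picture, depth): 384x512x3 uint8, red, green, blue; 384x512 float32, m along the optical axis (not along the pixel's ray), 0 where there is no reading.
- calibration(name): a dict with "fx", "fy", "cx", "cy" (pixels), "xyz" and "orientation" of the camera in the world. Camera axes: x right, y down, z forward; pixel columns grow to the right and rows downward; lengths in m; the calibration is good to about 2 mm. A picture is of the moment at which its call begins: read the wrist's pose just before it. calibration takes no time and is no camera call; for the wrist camera it gives the pose at the moment of the call.
- close_job(): hands the job in; it is judged then, once.
The state is a dict: "t": time; "joint_positions": joint angles; "joint_vel": joint speeds; "tau": joint torques, N m; "ee_pos": TCP position; "ee_rot": TCP orientation; "ft_force": force on the tool from outside, world axes, zero at the start; "ft_torque": the same for the moment, N m; "finger_gap": finger opening in m; "grasp_force": force on a finger pad.
Only numpy, scipy, OpenCV 4.12 (cv2) and the standard library are available. Lean on these libraries where they do the work, as an engineer would, in place of code of your own. Each camera call takes 0.05 s, during which the arm holds its last target. There are 200 camera calls.

### The job

Take the steel skewer by its handle from the spray stand, thread it through the bores of all three aluminium plates standing in the slotted wooden block, lift them out together and lay the skewer back across both forks of the stand with the three plates hanging between the forks, clear of the base. The bores are drilled off centre, so feel for each one gently: never push the skewer against a plate with more than 20 N. Do not touch the plates with the fingers or shift the other things on the bench.

Things in the scene. Friction and masses are not known exactly. Their poses are not given: they have to be found in the camera images.
- stand: Fixed spray stand: plywood base 175 x 90 x 12 mm with two dark steel V forks 135 mm apart along its x (at x = -67.5 and +67.5 mm), each 6 mm thick along x. The V faces slope at 45 degrees, meet 65 mm and end about 81 mm above the table; mouth about 32 mm wide. Origin: underside centre of the base, on the table; z up.
- stand_mid (a point): Point midway between the two forks at the height of the axis of a rod lying in them (70.7 mm above the table). x runs from fork to fork.
- skewer: Loose steel skewer, 0.12 kg, level in the forks at the start. Round 8 mm rod along its x; origin on the rod axis at the rear of a 24 mm collar (x 0 to 4 mm). Blunt tip at x = 140 (last 4 mm taper to 6 mm). Bare neck x = -20 to 0, which lies in one fork, the rod near x = 125 in the other. Black flat-sided handle x = -70 to -20, 16 mm wide (y), z -11 to +7 mm. z up.
- skewer_mid (a point): Point on the rod axis at x = 57.5 mm, midway between the places where the forks carry the skewer.
- rack: Fixed light wooden slotted block, 78 (x) x 118 (y) x 40 mm high; origin underside centre, on the table, z up. Three slots along y at x = -22, 0, +22 mm, 7.6 mm wide, 20 mm deep (floor 20 mm above the table), 110 mm long between end walls. The plates stand in them; the skewer goes through along x, from the -x side (nearer the stand).
- plate_a: Loose aluminium plate, 45 g, on edge in a slot (any of the three): 6 mm thick (x), 56 wide (y), 52 high; origin mid lower edge, z up, axes as the rack's. A round 12 mm bore runs through along x, centre 32 mm above the lower edge, hand-drilled 4 to 7 mm to one side or other of the middle, each plate differently: this pose does not tell which; look or feel. The plate can slide along its slot (y).
- plate_b: Loose aluminium plate, 45 g, on edge in a slot (any of the three): 6 mm thick (x), 56 wide (y), 52 high; origin mid lower edge, z up, axes as the rack's. A round 12 mm bore runs through along x, centre 32 mm above the lower edge, hand-drilled 4 to 7 mm to one side or other of the middle, each plate differently: this pose does not tell which; look or feel. The plate can slide along its slot (y).
- plate_c: Loose aluminium plate, 45 g, on edge in a slot (any of the three): 6 mm thick (x), 56 wide (y), 52 high; origin mid lower edge, z up, axes as the rack's. A round 12 mm bore runs through along x, centre 32 mm above the lower edge, hand-drilled 4 to 7 mm to one side or other of the middle, each plate differently: this pose does not tell which; look or feel. The plate can slide along its slot (y).
- wrench: Bystander: open-end wrench lying flat; origin at its underside. Low enough to pass over.
- washer: Bystander: steel washer, 32 mm across, 6 mm thick, lying flat; origin at its underside. Low enough to pass over.
- torch: Bystander: black torch, about 125 mm long, 26 mm thick, lying down; origin at its underside.
- spraycan: Bystander: spray can, 52 mm across, 160 mm high; origin at its underside.
- taperoll: Bystander: roll of tape, 90 mm across, 24 mm high; origin at its underside.
- screwdriver: Bystander: screwdriver lying flat; origin at its underside.
- screwjar: Bystander: clear screw jar, 48 mm across, 60 mm high; origin at its underside.
- tailcap: Bystander: dark steel torch tail cap, 26 mm across, 16 mm high; origin at its underside. Low enough to pass over.

How it is judged:
By the outcome, as a careful person would: the job done as asked, in the order asked, and still so for the second after the job is handed in, with the robot touching nothing.
It also fails if it takes over 64 s, if anything falls off the work surface, if the arm or the gripper's body presses on something with over 40 N, if the wrist force passes 120 N, or if a joint passes its speed limit or range.

## Working session

There is one attempt and no reset: what is moved stays moved. The work goes in short steps, Python scripts to look and compute and a tool call to move; the robot and the scene stay as the last step left them, time stands still between calls to the robot, and variables do not carry over. Pictures are saved under pics/ and viewed, at most 10 in all, crops included, and the job is handed in when it is done.

Besides the shell and the picture viewer there is one more tool, called after "Emit:" by a JSON object that holds its "api" and its "payload", one argument or row to a line. send_rows: Moves the arm, as the interface text tells. Its arguments: {"type":"object","properties":{"plan":{"type":"array"}},"required":["plan"]}

```bash
ls; mkdir -p pics
python3 - <<'E'
from plant import *
import cv2,numpy as np
np.set_printoptions(precision=4,suppress=True)
s=read_state(); print({k:np.round(v,4) for k,v in s.items()})
for n in ("scene","top"):
    p,d=grab_frame(n); cv2.imwrite(f"pics/{n}0.png",cv2.resize(p[:,:,::-1],(800,600),interpolation=cv2.INTER_CUBIC)); np.savez(f"pics/{n}0.npz",p=p,d=d)
    print(n,calibration(n))
try: print(nose_length)
except Exception as e: print(e)
E
```

```text
pics
{'t': np.float64(0.0), 'joint_positions': array([ 1.0358,  0.4119, -0.0127,  1.5971,  0.0056,  1.1343, -0.0822]), 'joint_vel': array([ 0.0008,  0.001 ,  0.0009,  0.0002, -0.0004,  0.0001, -0.0009]), 'tau': array([  0.0009, -60.0623,   0.6833, -29.9415,   0.014 ,   0.0104,
         0.    ]), 'ee_pos': array([ 0.281 , -0.5577,  0.2525]), 'ee_rot': array([-3.0549, -0.7263,  0.0008]), 'ft_force': array([ 0.7508, -0.361 ,  0.5407]), 'ft_torque': array([-0.0195, -0.0256,  0.0102]), 'grasp_force': np.float64(0.0), 'finger_gap': np.float64(0.0852)}
scene {'fx': 454.3633688000617, 'fy': 454.3633688000617, 'cx': 254.6382315105755, 'cy': 191.2125353905346, 'xyz': array([ 1.1834, -0.4588,  0.8172]), 'orientation': array([-2.1546, -1.0638,  0.4219])}
top {'fx': 472.9679407437953, 'fy': 472.9679407437953, 'cx': 259.5778955241206, 'cy': 190.60258126842703, 'xyz': array([ 0.3393, -0.004 ,  1.2792]), 'orientation': array([-2.1438,  2.0778, -0.224 ])}
0.022
```

View pics/top0.png

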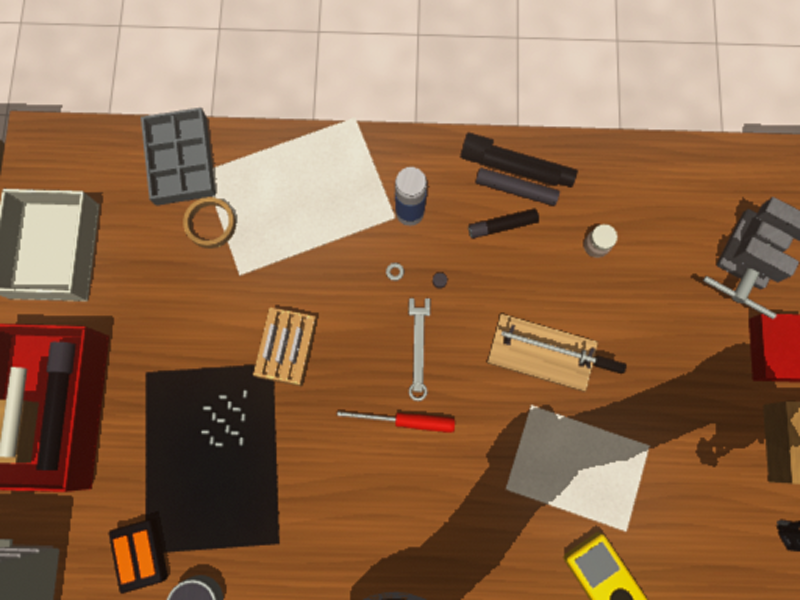

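View pics/scene0.png

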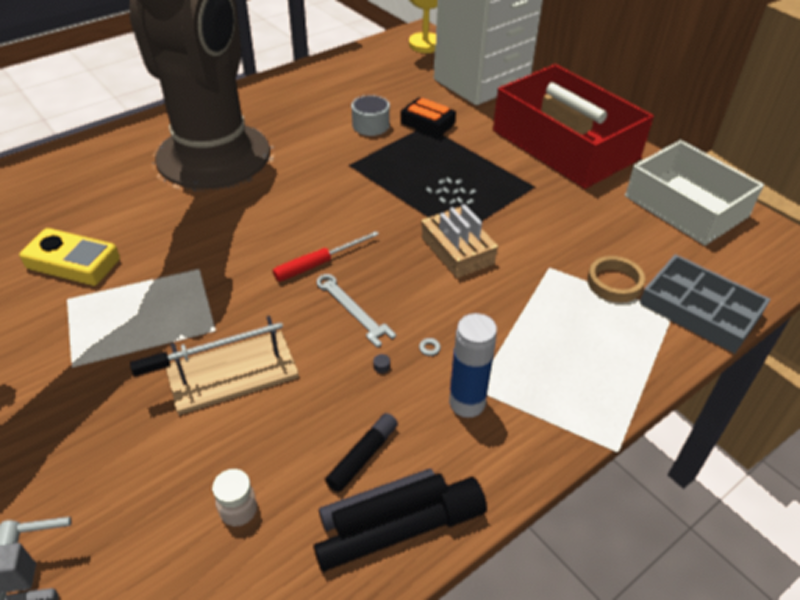

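Top view: skewer from the tip at (503,332) to the handle end at (625,368), rack at about (285,345). Plate tops run parallel to the rack's long side. I'll compute coarse poses from these.

```bash
cat > h.py <<'E'
from plant import *
import cv2,numpy as np
from scipy.spatial.transform import Rotation as R
np.set_printoptions(precision=4,suppress=True)
def ray(c,u,v):
    return R.from_rotvec(c["orientation"]).apply([(u-c["cx"])/c["fx"],(v-c["cy"])/c["fy"],1.])
def on_z(c,u,v,z):
    r=ray(c,u,v); o=np.array(c["xyz"]); return o+r*(z-o[2])/r[2]
def proj(c,P):
    q=R.from_rotvec(c["orientation"]).inv().apply(np.array(P,float)-c["xyz"]); return np.array([c["fx"]*q[...,0]/q[...,2]+c["cx"],c["fy"]*q[...,1]/q[...,2]+c["cy"]]).T
def shot(n,name,box=None,scale=None):
    c=calibration(n); s=read_state(); p,d=grab_frame(n); np.savez(f"pics/{name}.npz",p=p,d=d,**{k:c[k] for k in c})
    cv2.imwrite(f"pics/{name}.png",cv2.resize(p[:,:,::-1],(800,600),interpolation=cv2.INTER_CUBIC)); return c,s,p,d
def move(pos,Rt):  # shift (mm) & turn (deg) in tool axes from measured pose to the target
    s=read_state(); Rc=R.from_rotvec(s["ee_rot"])
    return np.round(Rc.inv().apply(np.array(pos)-s["ee_pos"])*1000,1),np.round((Rc.inv()*Rt).as_rotvec(degrees=True),2)
E
python3 - <<'E'
from h import *
c=calibration("top"); k=0.64
for n,u,v,z in [("tip",503,329,.0707),("handle end",624,368,.0707),("collar",588,356,.0707),
  ("stand TL",500,313,.012),("stand TR",598,341,.012),("stand BR",586,390,.012),("stand BL",488,361,.012),
  ("rack TL",276,306,.04),("rack TR",318,313,.04),("rack BR",300,385,.04),("rack BL",254,377,.04),
  ("pl1",305,330,.072),("pl1b",293,365,.072),("pl3",276,324,.072),("pl3b",264,359,.072),("can",410,180,.16),("jar",601,235,.06),("sd",455,422,0.02),("torch",476,228,.02)]:
    print(n,on_z(c,u*k,v*k,z)[:2])
w=calibration("wrist"); s=read_state(); Rc=R.from_rotvec(s["ee_rot"])
print(w, Rc.inv().apply(w["xyz"]-s["ee_pos"])); print((Rc.inv()*R.from_rotvec(w["orientation"])).as_matrix()); print(Rc.as_matrix())
E
```

```text
tip [ 0.5494 -0.1644]
handle end [ 0.4908 -0.3632]
collar [ 0.5088 -0.3045]
stand TL [ 0.5878 -0.1669]
stand TR [ 0.5437 -0.337 ]
stand BR [ 0.4584 -0.3145]
stand BL [ 0.5029 -0.1465]
rack TL [0.5824 0.2197]
rack TR [0.5725 0.1473]
rack BR [0.4492 0.1705]
rack BL [0.4601 0.2483]
pl1 [0.5372 0.1633]
pl1b [0.4786 0.1795]
pl3 [0.5457 0.2118]
pl3b [0.487  0.2276]
can [ 0.7714 -0.0027]
jar [ 0.7205 -0.3339]
sd [ 0.3971 -0.0909]
torch [ 0.7389 -0.1225]
{'fx': 294.5834747159365, 'fy': 294.5834747159365, 'cx': 255.53981892282772, 'cy': 188.97702006256756, 'xyz': array([ 0.3397, -0.5282,  0.3727]), 'orientation': array([ 2.4762, -1.5231, -0.2066])} [ 0.0657 -0.0002 -0.1201]
[[ 0.0009 -0.9644 -0.2644]
 [ 1.      0.0008  0.0004]
 [-0.0002 -0.2644  0.9644]]
[[ 0.893   0.45   -0.0007]
 [ 0.45   -0.893   0.0013]
 [-0.0001 -0.0015 -1.    ]]
```

```bash
cat >> h.py <<'E'
from scipy.spatial.transform import Slerp
def down(yaw):
    c,s=np.cos(np.radians(yaw)),np.sin(np.radians(yaw)); return R.from_matrix(np.array([[c,s,0],[s,-c,0],[0,0,-1]]))
def path(pos,Rt,claw,n,p0=None,R0=None):
    s=read_state(); p0=s["ee_pos"] if p0 is None else p0; R0=R0 or R.from_rotvec(s["ee_rot"]); rows=[]
    sl=Slerp([0,1],R.concatenate([R0,Rt])); pc,Rc=np.array(p0),R0
    for i in range(1,n+1):
        pt=p0+(np.array(pos)-p0)*i/n; Ri=sl(i/n)
        t=np.round(Rc.inv().apply(pt-pc)*1000,1); r=np.round((Rc.inv()*Ri).as_rotvec(degrees=True),1)
        pc=pc+Rc.apply(t/1000); Rc=Rc*R.from_rotvec(r,degrees=True); rows.append([claw,t.tolist(),r.tolist()])
    for r in rows: print(r)
    return rows
E
python3 - <<'E'
from h import *
path([.511,-.295,.19],down(73.6),85,10)
E
```

```text
[85, [32.4, -13.1, 6.3], [-0.0, -0.0, -4.7]]
[85, [33.3, -10.4, 6.2], [-0.0, -0.0, -4.7]]
[85, [34.1, -7.7, 6.3], [-0.0, -0.0, -4.7]]
[85, [34.5, -4.8, 6.3], [-0.0, -0.0, -4.6]]
[85, [34.9, -2.0, 6.3], [-0.0, -0.0, -4.7]]
[85, [34.9, 0.8, 6.2], [-0.0, -0.0, -4.7]]
[85, [34.7, 3.7, 6.3], [-0.0, -0.0, -4.7]]
[85, [34.3, 6.5, 6.3], [-0.1, -0.0, -4.7]]
[85, [33.7, 9.3, 6.2], [0.0, -0.0, -4.7]]
[85, [32.8, 12.0, 6.3], [0.0, -0.0, -4.7]]
```

Emit:
{"api": "send_rows", "payload": {
  "plan": [
    [85, [32, -13, 6], [0, 0, -4.7]],
    [85, [33, -10, 6], [0, 0, -4.7]],
    [85, [34, -8, 6], [0, 0, -4.7]],
    [85, [34, -5, 6], [0, 0, -4.7]],
    [85, [35, -2, 6], [0, 0, -4.7]],
    [85, [35, 1, 6], [0, 0, -4.7]],
    [85, [35, 4, 6], [0, 0, -4.7]],
    [85, [34, 6, 6], [0, 0, -4.7]]
  ]
}}

```text
t: 0.77
ee_pos: [0.4649, -0.347, 0.2048]
ee_rot: [-2.655, -1.678, 0.0]
ft_force: [-0.1, -0.1, -0.1]
finger_gap: 0.0852
grasp_force: 0.0
```

Emit:
{"api": "send_rows", "payload": {
  "plan": [
    [85, [34, 9, 6], [0, 0, -4.7]],
    [85, [33, 12, 6], [0, 0, -4.7]],
    [85, [0, 0, 0], [0, 0, 0]],
    [85, [0, 0, 0], [0, 0, 0]]
  ]
}}

```text
t: 1.1
ee_pos: [0.5111, -0.2926, 0.1925]
ee_rot: [-2.507, -1.89, -0.001]
ft_force: [0.2, -1.5, 0.1]
finger_gap: 0.085
grasp_force: 0.0
```

Run:
```python
from h import *
c,s,p,d=shot("wrist","w1"); print(s["t"],s["ee_pos"],s["ft_force"],s["joint_positions"])
```

```text
1.1 [ 0.5111 -0.2926  0.1925] [ 0.1679 -1.5246  0.1165] [ 0.6585  0.4281 -0.2924  1.739   0.1415  0.9966  0.0348]
```

View pics/w1.png

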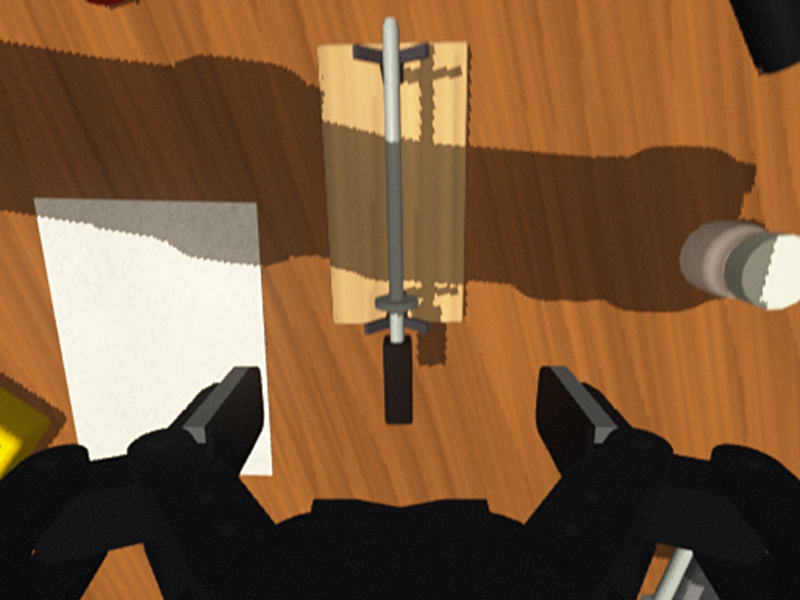

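Wrist view: rod tip at (391,18), collar at (397,303), handle spanning (385–412, 337–423), and the fingers centred on column ~400.

Run:
```python
from h import *
z=np.load("pics/w1.npz"); c={k:z[k] for k in ("fx","fy","cx","cy","xyz","orientation")}
k=.64
P={n:on_z(c,u*k,v*k,h) for n,u,v,h in [("tip",391,17,.0707),("rodfar",393,130,.0707),("rodnear",396.5,290,.0707),("collar front",397.5,297,.0827),("handle front",398.5,338,.0777),("handle back",399,423,.0777),("hl",385,400,.0777),("hr",412,400,.0777),
 ("sTL",319,45,.012),("sTR",468,41,.012),("sBR",462,321,.012),("sBL",333,323,.012)]}
for n in P: print(n,P[n])
d=P["tip"]-P["handle back"]; print(np.degrees(np.arctan2(d[1],d[0])), np.linalg.norm(d[:2]))
for a,b in (("sBL","sTL"),("sBR","sTR"),("rodnear","tip")):
    e=P[b]-P[a]; print(a,np.degrees(np.arctan2(e[1],e[0])),np.linalg.norm(e))
print((P["sTL"]+P["sTR"]+P["sBR"]+P["sBL"])/4)
D=z["d"]; print(D[int(380*k),int(398*k)],D[int(130*k),int(393*k)])
s=read_state(); print(down(73.6).inv().apply(P["hl"]-s["ee_pos"]),down(73.6).inv().apply(P["hr"]-s["ee_pos"]))
```

```text
tip [ 0.5434 -0.1614  0.0707]
rodfar [ 0.5304 -0.2096  0.0707]
rodnear [ 0.5094 -0.289   0.0707]
collar front [ 0.5099 -0.2897  0.0827]
handle front [ 0.5036 -0.3134  0.0777]
handle back [ 0.4896 -0.3633  0.0777]
hl [ 0.4861 -0.3471  0.0777]
hr [ 0.5007 -0.3513  0.0777]
sTL [ 0.5021 -0.1475  0.012 ]
sTR [ 0.5871 -0.1696  0.012 ]
sBR [ 0.5421 -0.3371  0.012 ]
sBL [ 0.4563 -0.3141  0.012 ]
75.08309609650141 0.20885579206339377
sBL 74.62922431913627 0.1727915609126651
sBR 74.9507050539501 0.17343087704204574
rodnear 75.08850905921435 0.13198540619391952
[ 0.5219 -0.2421  0.012 ]
0.25886858 0.22535099
[-0.057  -0.0081  0.115 ] [-0.0569  0.0072  0.115 ]
```

```bash
cat >> h.py <<'E'
def tilt(yaw,t): # tool z leaned by t deg toward -x of yaw
    return down(yaw)*R.from_rotvec([0,-t,0],degrees=True)
E
python3 - <<'E'
from h import *
print(tilt(79,20).as_matrix())
path([.5183,.2077,.1255],tilt(79,20),85,14)
E
```

```text
[[ 0.1793  0.9816 -0.0653]
 [ 0.9224 -0.1908 -0.3357]
 [-0.342  -0.     -0.9397]]
[85, [34.6, -9.4, 4.8], [-0.1, -1.4, -0.4]]
[85, [34.8, -9.2, 4.0], [-0.0, -1.5, -0.3]]
[85, [35.0, -9.0, 3.0], [-0.1, -1.4, -0.4]]
[85, [35.0, -8.8, 2.2], [-0.1, -1.4, -0.4]]
[85, [35.2, -8.5, 1.3], [-0.0, -1.4, -0.3]]
[85, [35.2, -8.4, 0.4], [-0.1, -1.5, -0.4]]
[85, [35.3, -8.1, -0.5], [-0.1, -1.4, -0.4]]
[85, [35.3, -7.8, -1.4], [-0.1, -1.4, -0.3]]
[85, [35.4, -7.7, -2.3], [-0.0, -1.5, -0.4]]
[85, [35.3, -7.4, -3.1], [-0.1, -1.4, -0.4]]
[85, [35.2, -7.2, -4.1], [-0.1, -1.4, -0.3]]
[85, [35.2, -6.9, -4.9], [-0.0, -1.4, -0.4]]
[85, [35.1, -6.8, -5.8], [-0.1, -1.5, -0.4]]
[85, [35.0, -6.4, -6.7], [-0.1, -1.4, -0.3]]
```

Emit:
{"api": "send_rows", "payload": {
  "plan": [
    [85, [35, -9, 5], [0, -1.4, -0.4]],
    [85, [35, -9, 4], [0, -1.4, -0.4]],
    [85, [35, -9, 3], [0, -1.4, -0.4]],
    [85, [35, -9, 2], [0, -1.4, -0.4]],
    [85, [35, -8.5, 1], [0, -1.4, -0.4]],
    [85, [35, -8.5, 0.5], [0, -1.4, -0.4]],
    [85, [35, -8, -0.5], [0, -1.4, -0.4]],
    [85, [35, -8, -1.5], [0, -1.4, -0.4]]
  ]
}}

```text
t: 1.82
ee_pos: [0.5143, -0.0091, 0.1562]
ee_rot: [2.362, 1.87, -0.238]
ft_force: [1.5, 0.3, 0.9]
finger_gap: 0.0851
grasp_force: 0.0
```

Emit:
{"api": "send_rows", "payload": {
  "plan": [
    [85, [35, -8, -2], [0, -1.5, -0.4]],
    [85, [35, -7.5, -3], [0, -1.4, -0.4]],
    [85, [35, -7, -4], [0, -1.4, -0.3]],
    [85, [35, -7, -5], [0, -1.5, -0.4]],
    [85, [35, -7, -6], [0, -1.5, -0.4]],
    [85, [35, -6.5, -7], [0, -1.5, -0.3]],
    [85, [0, 0, 0], [0, 0, 0]],
    [85, [0, 0, 0], [0, 0, 0]]
  ]
}}

```text
t: 2.48
ee_pos: [0.5162, 0.2076, 0.1279]
ee_rot: [2.235, 1.854, -0.41]
ft_force: [1.0, -1.5, -0.6]
finger_gap: 0.0848
grasp_force: 0.0
```

Run:
```python
from h import *
c,s,p,d=shot("wrist","w2"); print(s["t"],s["ee_pos"],s["ft_force"],s["joint_positions"])
im=p[90:330,96:416]; cv2.imwrite("pics/w2c.png",cv2.resize(im[:,:,::-1],(800,600),interpolation=cv2.INTER_CUBIC))
```

```text
2.4833 [0.5162 0.2076 0.1279] [ 0.9639 -1.4533 -0.6442] [-0.3418  0.5974 -0.3737  1.7048  0.4472  1.203  -1.1035]
```

View pics/w2c.png

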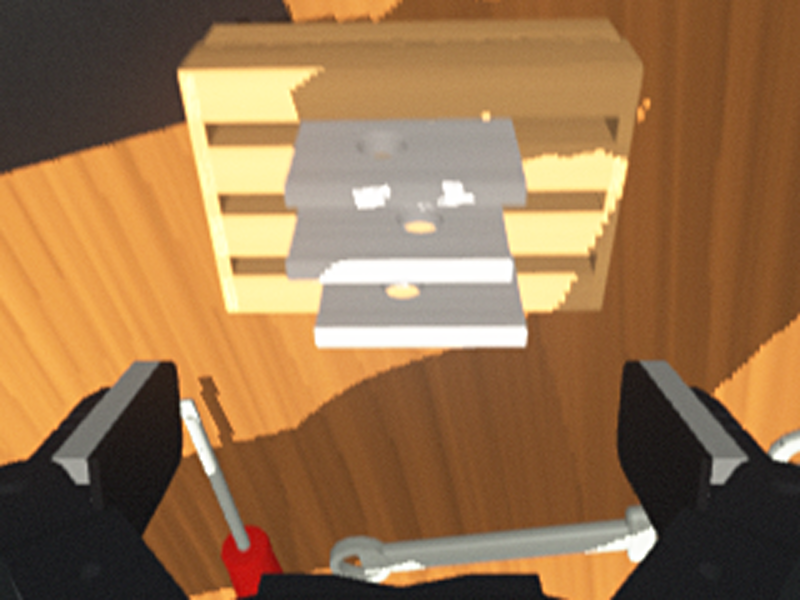

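The crop (origin 96,90, scale 2.5) shows the rack's top face with corners at (180,68), (640,68), (603,312), (228,312). The bores are near (382,146), (420,224) and (402,290). I'll enlarge to read them more exactly.

Run:
```python
from h import *
p=np.load("pics/w2.npz")["p"]
im=p[130:235,205:315]; cv2.imwrite("pics/w2d.png",cv2.resize(im[:,:,::-1],(770,735)[:2] if 0 else (629,600),interpolation=cv2.INTER_CUBIC))
```

```text
(no output)
```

View pics/w2d.png

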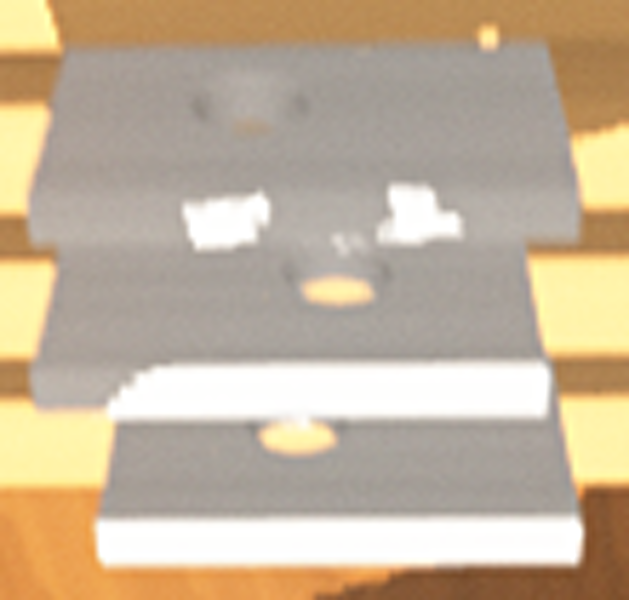

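In this crop (origin 205,130, scale 5.715), the bore columns are 251 (slot +22), 337 (middle) and 298 (slot −22). I'll fit the rack pose and get the bore positions in its frame.

```bash
cat > rk.py <<'E'
from h import *
from scipy.optimize import least_squares
z=np.load("pics/w2.npz"); c={k:z[k] for k in ("fx","fy","cx","cy","xyz","orientation")}
corn=np.array([[39,59],[39,-59],[-39,-59],[-39,59]])/1000.  # image TL,TR,BR,BL (image left=+y rack?)
px=np.array([[180,68],[640,68],[603,312],[228,312]])/2.5+[96,90]
def wld(q,P):
    P=np.atleast_2d(P); a=q[2]; return np.c_[q[0]+P[:,0]*np.cos(a)-P[:,1]*np.sin(a),q[1]+P[:,0]*np.sin(a)+P[:,1]*np.cos(a),P[:,2]]
f=lambda q:(proj(c,wld(q,np.c_[corn,[.04]*4]))-px).ravel()
r=least_squares(f,[.516,.196,np.radians(79)]); q=r.x
if __name__=="__main__":
    print(q,np.degrees(q[2]),r.fun)
    for n,xs,col in (("-22",-.022,298),("0",0,337.5),("+22",.022,251)):
        u=205+col/5.715
        g=lambda y:proj(c,wld(q,[[xs+.003,y[0],.052]]))[0,0]-u
        y=least_squares(g,[0]).x[0]; print(n,"bore y",y,"row pred",(proj(c,wld(q,[[xs+.003,y,.052]]))[0,1]-130)*5.715,wld(q,[[xs,y,.052]]))
    # plate top edges (front lower edge of strip at -x face, z=.072)
    for n,xs,a,b,row in (("-22",-.025,98,582,563),("0",-.003,32,548,412),("+22",.019,30,580,242)):
        for col in (a,b):
            g=lambda y:proj(c,wld(q,[[xs,y[0],.072]]))[0,0]-(205+col/5.715); y=least_squares(g,[0]).x[0]; print(n,"edge",y,(proj(c,wld(q,[[xs,y,.072]]))[0,1]-130)*5.715,row)
E
python3 rk.py
```

```text
[0.5161 0.2007 1.3994] 80.17852404324303 [-0.5222  2.1882  1.9903  0.3837 -0.8219 -1.7486 -1.0257 -1.4096]
-22 bore y 0.0024852732450394467 row pred 414.5628191275573 [[0.5099 0.1794 0.052 ]]
0 bore y -0.00244453284907986 row pred 266.2792300143508 [[0.5185 0.2002 0.052 ]]
+22 bore y 0.0070492273700884225 row pred 98.3606548915272 [[0.5129 0.2235 0.052 ]]
-22 edge 0.025836310774095882 560.232322581527 563
-22 edge -0.03083539531534142 559.6992096264904 563
0 edge 0.03130680422752367 412.4744188908235 412
0 edge -0.025295126212194995 410.8568897748314 412
+22 edge 0.02919660577203202 242.77796537242642 242
+22 edge -0.02695537279912229 239.7700622953734 242
```

Bores in the rack frame are y = +2.5, −2.4 and +7.0 mm (offsets of +5.0, −5.4 and +6.0 mm from each plate's middle, all plausible). Rack yaw is 80.2°. Next is the grasp.

Run:
```python
from h import *
path([.4988,-.3298,.135],down(75),85,15)
```

```text
[85, [-33.3, 5.6, 11.6], [-0.0, 1.3, 0.3]]
[85, [-33.5, 5.8, 10.8], [-0.0, 1.4, 0.2]]
[85, [-33.8, 5.9, 10.0], [-0.0, 1.3, 0.3]]
[85, [-33.9, 6.1, 9.2], [-0.1, 1.4, 0.3]]
[85, [-34.1, 6.3, 8.4], [0.0, 1.3, 0.3]]
[85, [-34.3, 6.4, 7.6], [0.0, 1.3, 0.2]]
[85, [-34.4, 6.6, 6.9], [0.0, 1.4, 0.3]]
[85, [-34.5, 6.7, 6.0], [-0.0, 1.3, 0.3]]
[85, [-34.6, 6.9, 5.2], [-0.0, 1.3, 0.3]]
[85, [-34.7, 7.1, 4.4], [-0.0, 1.4, 0.2]]
[85, [-34.8, 7.2, 3.6], [-0.0, 1.3, 0.3]]
[85, [-34.8, 7.4, 2.8], [-0.1, 1.4, 0.3]]
[85, [-34.8, 7.6, 2.0], [0.0, 1.3, 0.3]]
[85, [-34.8, 7.8, 1.2], [0.0, 1.3, 0.2]]
[85, [-34.8, 7.8, 0.3], [0.0, 1.4, 0.3]]
```

Emit:
{"api": "send_rows", "payload": {
  "plan": [
    [85, [-33, 5.5, 11], [0, 1.3, 0.3]],
    [85, [-34, 6, 10], [0, 1.4, 0.3]],
    [85, [-34, 6, 10], [0, 1.3, 0.3]],
    [85, [-34, 6, 9], [0, 1.3, 0.2]],
    [85, [-34, 6, 8], [0, 1.4, 0.3]],
    [85, [-34, 6.5, 7], [0, 1.3, 0.2]],
    [85, [-34, 6.5, 6], [0, 1.4, 0.3]],
    [85, [-35, 6.5, 6], [0, 1.3, 0.3]]
  ]
}}

```text
t: 3.2
ee_pos: [0.5057, -0.0833, 0.1363]
ee_rot: [2.383, 1.884, -0.198]
ft_force: [0.3, -0.7, -0.3]
finger_gap: 0.085
grasp_force: 0.0
```

Emit:
{"api": "send_rows", "payload": {
  "plan": [
    [85, [-35, 7, 5], [0, 1.3, 0.2]],
    [85, [-35, 7, 4], [0, 1.4, 0.3]],
    [85, [-35, 7, 3], [0, 1.3, 0.3]],
    [85, [-35, 7.5, 3], [0, 1.3, 0.2]],
    [85, [-35, 7.5, 2], [0, 1.4, 0.3]],
    [85, [-34, 8, 1], [0, 1.3, 0.3]],
    [85, [-34, 8, 0], [0, 1.4, 0.3]],
    [85, [0, 0, 0], [0, 0, 0]]
  ]
}}

```text
t: 3.87
ee_pos: [0.4936, -0.3407, 0.1402]
ee_rot: [2.507, 1.892, -0.007]
ft_force: [-0.9, -0.5, -0.7]
finger_gap: 0.085
grasp_force: 0.0
```

Run:
```python
from h import *
print(read_state()["ee_pos"]); path([.4988,-.3298,.0717],down(75),50,4)
```

```text
[ 0.4936 -0.3407  0.1402]
[50, [3.0, 0.5, 17.1], [-0.0, 0.1, -0.2]]
[50, [3.0, 0.6, 17.1], [-0.1, 0.0, -0.3]]
[50, [3.0, 0.5, 17.2], [-0.0, 0.1, -0.2]]
[50, [3.0, 0.6, 17.1], [-0.0, 0.0, -0.2]]
```

Emit:
{"api": "send_rows", "payload": {
  "plan": [
    [60, [6, 1, 12], [0, 0, -0.5]],
    [50, [6, 1, 17], [0, 0, -0.5]],
    [40, [0, 0, 20], [0, 0, 0]],
    [40, [0, 0, 19], [0, 0, 0]],
    [40, [0, 0, 0], [0, 0, 0]],
    [40, [0, 0, 0], [0, 0, 0]]
  ]
}}

```text
t: 4.37
ee_pos: [0.5022, -0.3164, 0.0711]
ee_rot: [-2.471, -1.93, 0.003]
ft_force: [-0.4, 0.5, -0.4]
finger_gap: 0.0405
grasp_force: 0.0
```

Run:
```python
from h import *
s=read_state(); print(s["ee_pos"],s["ft_force"],s["finger_gap"]); path([.4988,-.3298,.0717],down(75),50,1)
p,_=grab_frame("wrist"); print()
cv2.imwrite("pics/w3.png",p[100:330,110:410,::-1].repeat(2,0).repeat(2,1))
```

```text
[ 0.5022 -0.3164  0.0711] [-0.3969  0.4885 -0.3581] 0.04047586451759869
[50, [-13.9, -0.0, -0.6], [-0.3, -0.1, 1.0]]
```

View pics/w3.png

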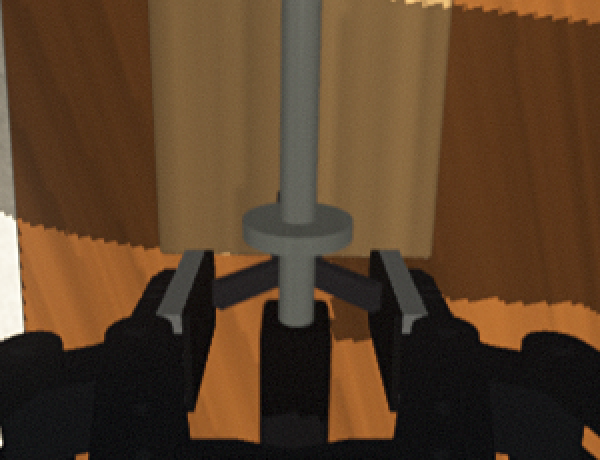

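The handle lies centred between the fingers, but they stand 14 mm too far forward, level with the fork. I'll back off along the rod and then close.

Emit:
{"api": "send_rows", "payload": {
  "plan": [
    [40, [-7, 0, 0], [0, 0, 0.5]],
    [40, [-7, 0, 0], [0, 0, 0.5]],
    [40, [0, 0, 0], [0, 0, 0]],
    [40, [0, 0, 0], [0, 0, 0]],
    [30, [0, 0, 0], [0, 0, 0]]
  ]
}}

```text
t: 4.83
ee_pos: [0.5003, -0.3303, 0.0723]
ee_rot: [-2.49, -1.911, 0.001]
ft_force: [-0.1, 1.3, 0.0]
finger_gap: 0.0309
grasp_force: 0.0
```

Run:
```python
from h import *
s=read_state(); print(s["ee_pos"],s["ft_force"],s["finger_gap"]); path([.4988,-.3298,.0717],down(75),50,1)
```

```text
[ 0.5003 -0.3303  0.0723] [-0.0816  1.2873  0.038 ] 0.030865750712260942
[50, [0.1, -1.6, 0.6], [-0.2, -0.1, -0.0]]
```

Emit:
{"api": "send_rows", "payload": {
  "plan": [
    [22, [0, -0.7, 0.5], [0, 0, 0]],
    [18, [0, 0, 0], [0, 0, 0]],
    [10, [0, 0, 0], [0, 0, 0]],
    [10, [0, 0, 0], [0, 0, 0]],
    [10, [0, 0, 0], [0, 0, 0]],
    [10, [0, 0, 0], [0, 0, 0]]
  ]
}}

```text
t: 5.33
ee_pos: [0.4995, -0.3295, 0.0714]
ee_rot: [-2.488, -1.911, 0.001]
ft_force: [-2.2, 1.2, 3.2]
finger_gap: 0.0148
grasp_force: 59.1
```

Emit:
{"api": "send_rows", "payload": {
  "plan": [
    [10, [0, 0, -5], [0, 0, 0]],
    [10, [0, 0, -15], [0, 0, 0]],
    [10, [0, 0, -20], [0, 0, 0]],
    [10, [0, 0, -20], [0, 0, 0]],
    [10, [0, 0, 0], [0, 0, 0]],
    [10, [0, 0, 0], [0, 0, 0]],
    [10, [0, 0, 0], [0, 0, 0]]
  ]
}}

```text
t: 5.92
ee_pos: [0.4994, -0.3299, 0.1308]
ee_rot: [-2.489, -1.911, 0.002]
ft_force: [-0.7, 0.8, -0.7]
finger_gap: 0.0147
grasp_force: 58.7
```

Run:
```python
from h import *
c,s,p,d=shot("wrist","w4"); print(s["ee_pos"],R.from_rotvec(s["ee_rot"]).as_matrix(),s["ft_force"],s["finger_gap"],s["grasp_force"])
cv2.imwrite("pics/w4c.png",p[0:330,110:410,::-1].repeat(2,0).repeat(2,1)[:600])
```

```text
[ 0.4994 -0.3299  0.1308] [[ 0.2584  0.966  -0.0033]
 [ 0.966  -0.2584  0.0026]
 [ 0.0017 -0.0039 -1.    ]] [-0.7287  0.8387 -0.705 ] 0.014740564407580559 58.71844947338104
```

View pics/w4c.png

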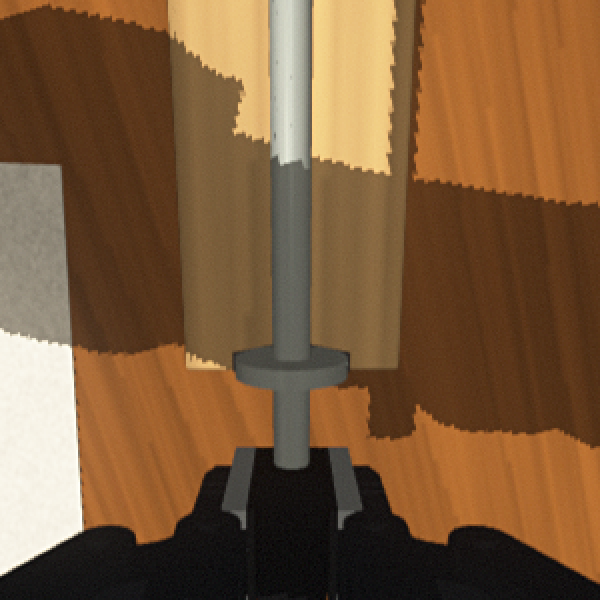

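The skewer is held and centred: rod on column 291 of the crop, collar at (291,368), lifted clear of the forks. Now I'll measure rod droop and slip from depth.

Run:
```python
from h import *
z=np.load("pics/w4.npz"); c={k:z[k] for k in ("fx","fy","cx","cy","xyz","orientation")}; D=z["d"]; p=z["p"].astype(int)
s=read_state(); Rc=R.from_rotvec(s["ee_rot"]); o=R.from_rotvec(c["orientation"])
X=[];Z=[];Y=[]
for v in range(4,165,8):
    dd=D[v,238:275]; m=dd[16:21].mean(); ok=np.where(np.abs(dd-dd.min())<.006)[0]+238; u=ok.mean()
    P=c["xyz"]+ray(c,255.5,v)*dd.min(); Pm=c["xyz"]+ray(c,u,v)*(dd.min()+.002)
    t=Rc.inv().apply(P-s["ee_pos"]); tm=Rc.inv().apply(Pm-s["ee_pos"]); X.append(t[0]);Z.append(t[2]);Y.append(tm[1])
print(np.c_[X,Y,Z]*1000)
print(np.polyfit(X,Z,1),np.polyfit(X,Y,1))
```

```text
[[ 101.5021   -0.9017   -3.4618]
 [  99.0825   -0.9008   -3.1607]
 [  96.401    -0.8992   -3.698 ]
 [  93.8907   -0.8982   -3.4714]
 [  91.245    -0.8969   -3.6736]
 [  88.5033   -0.8953   -4.2463]
 [  86.011    -0.8947   -3.2892]
 [  66.2205   -0.8857 -120.5691]
 [  80.5548   -0.8921   -3.2674]
 [  66.2205   -0.8381 -120.5691]
 [  66.2205   -0.8856 -120.5691]
 [  72.0522   -0.8878   -3.92  ]
 [  69.176    -0.8867   -3.5729]
 [  66.2424   -0.6899   -3.0394]
 [  63.2775   -0.6882   -3.9659]
 [  60.2733   -0.6855   -4.008 ]
 [  66.2205   -0.736  -120.5691]
 [  54.0979   -0.8797   -3.6602]
 [  50.9128   -0.8784   -3.3542]
 [  66.2205   -0.702  -120.5691]
 [  44.4679   -0.8754   -3.3529]]
[ 0.8059 -0.0909] [-0.0021 -0.0007]
```

```bash
cat >> h.py <<'E'
RO=np.array([.5161,.2007]); RY=80.18
def rk2w(x,y,z):  # rack-frame mm -> world m
    a=np.radians(RY); return np.array([RO[0]+(x*np.cos(a)-y*np.sin(a))/1000,RO[1]+(x*np.sin(a)+y*np.cos(a))/1000,z/1000])
def w2rk(p):
    a=np.radians(RY); d=(np.array(p)[:2]-RO)*1000; return np.array([d[0]*np.cos(a)+d[1]*np.sin(a),-d[0]*np.sin(a)+d[1]*np.cos(a),p[2]*1000])
def st():
    s=read_state(); f=s["ft_force"]; a=np.radians(RY); e=(R.from_rotvec(s["ee_rot"]).inv()*down(RY)).as_rotvec(degrees=True)
    print("t",round(float(s["t"]),2),"rack",w2rk(s["ee_pos"]).round(1),"turn left",e.round(2),"F rack",np.round([f[0]*np.cos(a)+f[1]*np.sin(a),-f[0]*np.sin(a)+f[1]*np.cos(a),f[2]],1),"M",np.round(s["ft_torque"],2),"gap",round(float(s["finger_gap"])*1000,1),"grip",round(float(s["grasp_force"])))
E
python3 - <<'E'
from h import *
path(rk2w(-226,2.2,125),down(RY),10,10)
E
```

```text
[10, [29.2, -10.3, 0.6], [-0.0, -0.0, -0.5]]
[10, [29.2, -10.0, 0.7], [-0.1, -0.0, -0.5]]
[10, [29.3, -9.7, 0.6], [0.0, -0.0, -0.5]]
[10, [29.5, -9.5, 0.6], [-0.0, -0.0, -0.6]]
[10, [29.5, -9.2, 0.7], [-0.0, -0.1, -0.5]]
[10, [29.6, -8.9, 0.5], [-0.1, 0.0, -0.5]]
[10, [29.6, -8.7, 0.6], [0.0, 0.0, -0.5]]
[10, [29.8, -8.4, 0.6], [-0.0, 0.0, -0.5]]
[10, [29.8, -8.1, 0.5], [-0.0, -0.0, -0.5]]
[10, [29.9, -7.9, 0.6], [-0.1, -0.0, -0.6]]
```

Emit:
{"api": "send_rows", "payload": {
  "plan": [
    [10, [15, -5, 0], [0, 0, -0.5]],
    [10, [29, -10, 0], [0, 0, -0.5]],
    [10, [29, -10, 0.5], [0, 0, -0.5]],
    [10, [30, -10, 1], [0, 0, -0.5]],
    [10, [30, -9, 1], [0, 0, -0.5]],
    [10, [30, -9, 1], [0, 0, -0.5]],
    [10, [30, -9, 1], [0, 0, -0.5]],
    [10, [30, -9, 1], [0, 0, -0.5]]
  ]
}}

```text
t: 6.63
ee_pos: [0.48, -0.0945, 0.1257]
ee_rot: [-2.419, -1.997, 0.002]
ft_force: [-0.1, 0.3, -0.8]
finger_gap: 0.0152
grasp_force: 58.6
```

Emit:
{"api": "send_rows", "payload": {
  "plan": [
    [10, [30, -8, 0.5], [0, 0, -0.5]],
    [10, [28, -8, 0], [0, 0, -0.7]],
    [10, [14, -4, 0], [0, 0, 0]],
    [10, [0, 0, 0], [0, 0, 0]],
    [10, [0, 0, 0], [0, 0, 0]],
    [10, [0, 0, 0], [0, 0, 0]]
  ]
}}

```text
t: 7.13
ee_pos: [0.4742, -0.0228, 0.1257]
ee_rot: [-2.4, -2.021, 0.002]
ft_force: [-0.3, -0.7, -1.5]
finger_gap: 0.0151
grasp_force: 58.6
```

Run:
```python
from h import *
st(); path(rk2w(-226,2.2,52.6),down(RY),10,1)
```

```text
t 7.13 rack [-227.3    3.1  125.7] turn left [-0.24 -0.08  0.04] F rack [-0.7  0.2 -1.5] M [-0.08 -0.04  0.02] gap 15.1 grip 59
[10, [1.2, 1.2, 73.1], [-0.2, -0.1, 0.0]]
```

Emit:
{"api": "send_rows", "payload": {
  "plan": [
    [10, [0, 1, 15], [0, 0, 0]],
    [10, [0, 0, 25], [0, 0, 0]],
    [10, [0, 0, 20], [0, 0, 0]],
    [10, [0, 0, 10], [0, 0, 0]],
    [10, [0, 0, 3], [0, 0, 0]],
    [10, [0, 0, 0], [0, 0, 0]],
    [10, [0, 0, 0], [0, 0, 0]],
    [10, [0, 0, 0], [0, 0, 0]]
  ]
}}

```text
t: 7.8
ee_pos: [0.4762, -0.0224, 0.0541]
ee_rot: [-2.401, -2.022, -0.001]
ft_force: [-0.3, -0.2, -1.3]
finger_gap: 0.0152
grasp_force: 58.6
```

Run:
```python
from h import *
st(); 
for n in ("scene",):
    c,s,p,d=shot(n,"s5")
    tip=np.array(list(rk2w(-50,2.5,52))); u,v=proj(c,tip).astype(int); print(u,v)
    cv2.imwrite("pics/s5c.png",cv2.resize(p[v-50:v+55,u-70:u+70,::-1],(800,600),interpolation=cv2.INTER_CUBIC))
```

```text
t 7.8 rack [-226.6    1.2   54.1] turn left [-0.09 -0.12  0.02] F rack [-0.2  0.3 -1.3] M [-0.07  0.01 -0.08] gap 15.2 grip 59
277 149
```

View pics/s5c.png

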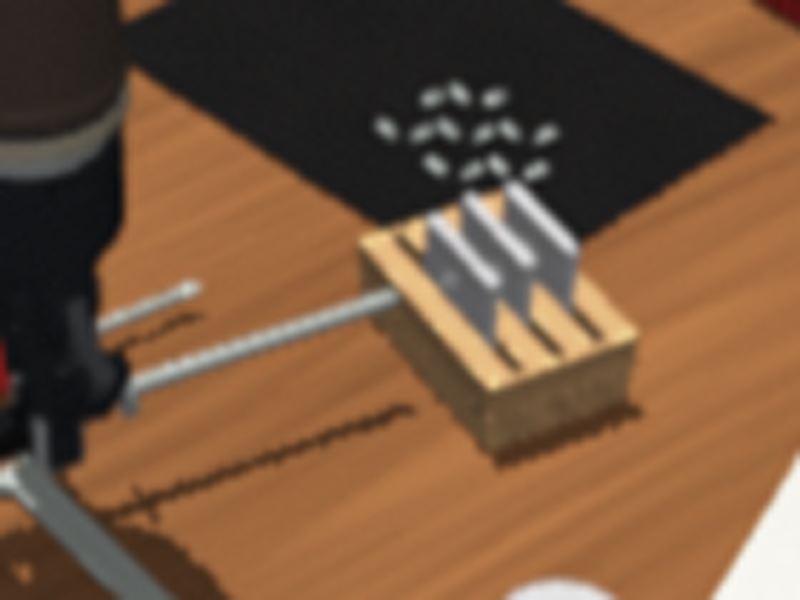

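The tip sits at (398,292), just short of the rack edge and lined up with the first bore at about (450,278). I'll trim y and z and approach.

Emit:
{"api": "send_rows", "payload": {
  "plan": [
    [10, [2, -1, 1.5], [0, 0, 0]],
    [10, [6, 0, 0], [0, 0, 0]],
    [10, [8, 0, 0], [0, 0, 0]],
    [10, [4, 0, 0], [0, 0, 0]],
    [10, [0, 0, 0], [0, 0, 0]],
    [10, [0, 0, 0], [0, 0, 0]],
    [10, [0, 0, 0], [0, 0, 0]]
  ]
}}

```text
t: 8.43
ee_pos: [0.4778, -0.0023, 0.0517]
ee_rot: [-2.399, -2.022, 0.001]
ft_force: [-0.2, -0.6, -0.9]
finger_gap: 0.015
grasp_force: 58.6
```

Run:
```python
from h import *
st()
```

```text
t 8.43 rack [-206.6    3.1   51.7] turn left [-0.19 -0.1   0.07] F rack [-0.6  0.1 -0.9] M [-0.06  0.01 -0.05] gap 15.0 grip 59
```

Emit:
{"api": "send_rows", "payload": {
  "plan": [
    [10, [2, 0.5, -0.5], [0, 0, 0]],
    [10, [1, 0, 0], [0, 0, 0]],
    [10, [0, 0, 0], [0, 0, 0]]
  ]
}}

```text
t: 8.68
ee_pos: [0.479, 0.0007, 0.0523]
ee_rot: [-2.4, -2.022, 0.001]
ft_force: [0.3, -0.0, -0.4]
finger_gap: 0.015
grasp_force: 58.6
```

Run:
```python
from h import *
st(); 
for i in range(3): grab_frame("top"); st()
```

```text
t 8.68 rack [-203.4    2.5   52.3] turn left [-0.18 -0.12  0.05] F rack [ 0.  -0.3 -0.4] M [-0.05 -0.01 -0.04] gap 15.0 grip 59
t 8.73 rack [-203.5    2.5   52.2] turn left [-0.18 -0.12  0.05] F rack [-0.2  0.  -0.7] M [-0.02  0.01  0.03] gap 14.7 grip 59
t 8.78 rack [-203.7    2.6   52.2] turn left [-0.19 -0.11  0.04] F rack [ 0.4 -0.  -1.5] M [-0.06  0.01 -0.02] gap 14.9 grip 59
t 8.83 rack [-203.7    2.6   52.2] turn left [-0.18 -0.11  0.04] F rack [-0.3 -0.3 -0.8] M [-0.07  0.03  0.01] gap 14.8 grip 59
```

Emit:
{"api": "send_rows", "payload": {
  "plan": [
    [10, [2, 0, -0.3], [0, 0, 0]],
    [10, [2, 0, 0], [0, 0, 0]],
    [10, [2, 0, 0], [0, 0, 0]],
    [10, [2, 0, 0], [0, 0, 0]],
    [10, [0, 0, 0], [0, 0, 0]]
  ]
}}

```text
t: 9.25
ee_pos: [0.4804, 0.0091, 0.0526]
ee_rot: [-2.399, -2.023, 0.0]
ft_force: [-0.0, -0.4, -1.7]
finger_gap: 0.0151
grasp_force: 58.6
```

Run:
```python
from h import *
st()
```

```text
t 9.25 rack [-194.9    2.5   52.6] turn left [-0.17 -0.13  0.09] F rack [-0.4 -0.  -1.7] M [-0.08  0.02  0.02] gap 15.1 grip 59
```

Emit:
{"api": "send_rows", "payload": {
  "plan": [
    [10, [2, 0, 0], [0, 0, 0]],
    [10, [2, 0, 0], [0, 0, 0]],
    [10, [2, 0, 0], [0, 0, 0]],
    [10, [2, 0, 0], [0, 0, 0]],
    [10, [0, 0, 0], [0, 0, 0]],
    [10, [0, 0, 0], [0, 0, 0]]
  ]
}}

```text
t: 9.75
ee_pos: [0.4816, 0.0165, 0.0526]
ee_rot: [-2.399, -2.022, 0.001]
ft_force: [-0.1, 0.5, -0.7]
finger_gap: 0.0152
grasp_force: 58.6
```

Run:
```python
from h import *
st()
```

```text
t 9.75 rack [-187.4    2.6   52.6] turn left [-0.18 -0.12  0.07] F rack [ 0.5  0.2 -0.7] M [-0.07 -0.   -0.01] gap 15.2 grip 59
```

Emit:
{"api": "send_rows", "payload": {
  "plan": [
    [10, [0, 1, 0], [0, 0, 0]],
    [10, [0, 1.5, 0], [0, 0, 0]],
    [10, [0, 1.5, 0], [0, 0, 0]],
    [10, [0, 1, 0], [0, 0, 0]],
    [10, [0, 0, 0], [0, 0, 0]],
    [10, [0, 0, 0], [0, 0, 0]],
    [10, [0, 0, 0], [0, 0, 0]]
  ]
}}

```text
t: 10.33
ee_pos: [0.4865, 0.0154, 0.0525]
ee_rot: [-2.4, -2.022, 0.001]
ft_force: [-0.5, -0.4, -0.9]
finger_gap: 0.0154
grasp_force: 58.6
```

Run:
```python
from h import *
st()
```

```text
t 10.33 rack [-187.6   -2.4   52.5] turn left [-0.18 -0.11  0.04] F rack [-0.5  0.4 -0.9] M [-0.07 -0.01 -0.01] gap 15.4 grip 59
```

Emit:
{"api": "send_rows", "payload": {
  "plan": [
    [10, [2, 0, 0], [0, 0, 0]],
    [10, [2, 0, 0], [0, 0, 0]],
    [10, [2, 0, 0], [0, 0, 0]],
    [10, [2, 0, 0], [0, 0, 0]],
    [10, [2, 0, 0], [0, 0, 0]],
    [10, [2, 0, 0], [0, 0, 0]]
  ]
}}

```text
t: 10.83
ee_pos: [0.4886, 0.0276, 0.0526]
ee_rot: [-2.4, -2.022, 0.001]
ft_force: [0.3, -0.5, -0.4]
finger_gap: 0.0152
grasp_force: 58.6
```

Run:
```python
from h import *
st()
```

```text
t 10.83 rack [-175.3   -2.4   52.6] turn left [-0.18 -0.11  0.06] F rack [-0.4 -0.4 -0.4] M [-0.02  0.06  0.04] gap 15.2 grip 59
```

Emit:
{"api": "send_rows", "payload": {
  "plan": [
    [10, [2, 0, 0], [0, 0, 0]],
    [10, [2, 0, 0], [0, 0, 0]],
    [10, [2, 0, 0], [0, 0, 0]],
    [10, [2, 0, 0], [0, 0, 0]],
    [10, [2, 0, 0], [0, 0, 0]],
    [10, [0, 0, 0], [0, 0, 0]],
    [10, [0, 0, 0], [0, 0, 0]]
  ]
}}

```text
t: 11.42
ee_pos: [0.4902, 0.0373, 0.0526]
ee_rot: [-2.399, -2.022, 0.001]
ft_force: [-0.3, -0.3, -1.0]
finger_gap: 0.0151
grasp_force: 58.7
```

Run:
```python
from h import *
st(); c,s,p,d=shot("top","t6"); c2,s,p2,d2=shot("scene","s6"); c3,s,p3,d3=shot("wrist","w6")
def crop(p,c,w):
    u,v=proj(c,rk2w(0,0,60)).astype(int); return cv2.resize(p[v-w:v+w,u-w:u+w,::-1],(400,400),interpolation=cv2.INTER_CUBIC)
print(proj(c,rk2w(0,0,60)),proj(c2,rk2w(0,0,60)),proj(c3,rk2w(-22,0,60)))
cv2.imwrite("pics/m6.png",np.hstack([crop(p,c,32),crop(p2,c2,40)]))
```

```text
t 11.42 rack [-165.5   -2.4   52.6] turn left [-0.18 -0.11  0.06] F rack [-0.4  0.2 -1. ] M [-0.07 -0.02 -0.  ] gap 15.1 grip 59
[180.9256 219.5242] [294.1751 142.2754] [ 251.4921 -158.9497]
```

View pics/m6.png

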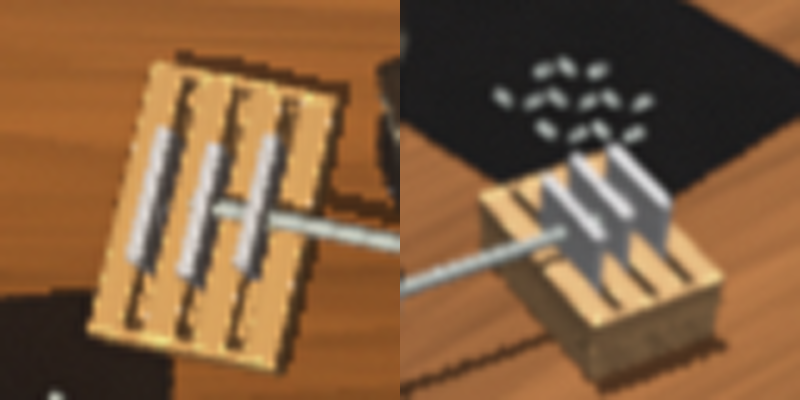

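The top view shows the rod through the first plate and reaching the second at (213,207), with no axial force. I'll advance a little, then shift toward the third bore.

Emit:
{"api": "send_rows", "payload": {
  "plan": [
    [10, [2, 0, 0], [0, 0, 0]],
    [10, [0, -1, 0], [0, 0, 0]],
    [10, [0, -1.5, 0], [0, 0, 0]],
    [10, [0, -1.5, 0], [0, 0, 0]],
    [10, [0, 0, 0], [0, 0, 0]],
    [10, [0, 0, 0], [0, 0, 0]]
  ]
}}

```text
t: 12.07
ee_pos: [0.4865, 0.0398, 0.0526]
ee_rot: [-2.4, -2.022, 0.001]
ft_force: [0.8, 0.4, -0.7]
finger_gap: 0.0149
grasp_force: 58.6
```

Run:
```python
from h import *
st()
```

```text
t 12.07 rack [-163.6    1.7   52.6] turn left [-0.19 -0.11  0.05] F rack [ 0.5 -0.7 -0.7] M [-0.06 -0.03 -0.04] gap 14.9 grip 59
```

Emit:
{"api": "send_rows", "payload": {
  "plan": [
    [10, [0, -1.5, 0], [0, 0, 0]],
    [10, [0, -1.5, 0], [0, 0, 0]],
    [10, [0, -1.3, 0], [0, 0, 0]],
    [10, [0, -1, 0], [0, 0, 0]],
    [10, [0, 0, 0], [0, 0, 0]],
    [10, [0, 0, 0], [0, 0, 0]],
    [10, [0, 0, 0], [0, 0, 0]]
  ]
}}

```text
t: 12.65
ee_pos: [0.4814, 0.0407, 0.0526]
ee_rot: [-2.4, -2.022, 0.001]
ft_force: [0.1, 0.4, -1.0]
finger_gap: 0.0152
grasp_force: 58.6
```

Run:
```python
from h import *
st()
```

```text
t 12.65 rack [-163.6    6.9   52.6] turn left [-0.18 -0.11  0.05] F rack [ 0.4  0.  -1. ] M [-0.08  0.    0.03] gap 15.2 grip 59
```

Tip at rack x ≈ +12, y aligned with the third bore. Advancing gently.

Emit:
{"api": "send_rows", "payload": {
  "plan": [
    [10, [2, 0, 0], [0, 0, 0]],
    [10, [2, 0, 0], [0, 0, 0]],
    [10, [2, 0, 0], [0, 0, 0]],
    [10, [2, 0, 0], [0, 0, 0]],
    [10, [2, 0, 0], [0, 0, 0]]
  ]
}}

```text
t: 13.07
ee_pos: [0.4831, 0.0509, 0.0526]
ee_rot: [-2.399, -2.022, 0.001]
ft_force: [0.5, -0.7, -1.2]
finger_gap: 0.0154
grasp_force: 58.6
```

Run:
```python
from h import *
st()
```

```text
t 13.07 rack [-153.3    6.9   52.6] turn left [-0.18 -0.11  0.06] F rack [-0.6 -0.6 -1.2] M [-0.04 -0.03  0.02] gap 15.4 grip 59
```

Emit:
{"api": "send_rows", "payload": {
  "plan": [
    [10, [2, 0, 0], [0, 0, 0]],
    [10, [2, 0, 0], [0, 0, 0]],
    [10, [2, 0, 0], [0, 0, 0]],
    [10, [2, 0, 0], [0, 0, 0]],
    [10, [2, 0, 0], [0, 0, 0]],
    [10, [2, 0, 0], [0, 0, 0]],
    [10, [2, 0, 0], [0, 0, 0]]
  ]
}}

```text
t: 13.65
ee_pos: [0.4855, 0.0645, 0.0527]
ee_rot: [-2.4, -2.022, 0.001]
ft_force: [-0.2, -0.2, -1.0]
finger_gap: 0.0146
grasp_force: 58.6
```

Run:
```python
from h import *
st();
```

```text
t 13.65 rack [-139.4    6.9   52.7] turn left [-0.18 -0.11  0.05] F rack [-0.3  0.2 -1. ] M [-0.06 -0.01  0.01] gap 14.6 grip 59
```

Emit:
{"api": "send_rows", "payload": {
  "plan": [
    [10, [3, 0, 0], [0, 0, 0]],
    [10, [4, 0, 0], [0, 0, 0]],
    [10, [4, 0, 0], [0, 0, 0]],
    [10, [4, 0, 0], [0, 0, 0]],
    [10, [4, 0, 0], [0, 0, 0]],
    [10, [4, 0, 0], [0, 0, 0]]
  ]
}}

```text
t: 14.15
ee_pos: [0.4895, 0.0875, 0.0527]
ee_rot: [-2.4, -2.022, 0.001]
ft_force: [1.1, 0.9, -1.3]
finger_gap: 0.0152
grasp_force: 58.6
```

Emit:
{"api": "send_rows", "payload": {
  "plan": [
    [10, [4, 0, 0], [0, 0, 0]],
    [10, [4, 0, 0], [0, 0, 0]],
    [10, [4, 0, 0], [0, 0, 0]],
    [10, [4, 0, 0], [0, 0, 0]],
    [10, [4, 0, 0], [0, 0, 0]],
    [10, [2, 0, 0], [0, 0, 0]],
    [10, [0, 0, 0], [0, 0, 0]],
    [10, [0, 0, 0], [0, 0, 0]]
  ]
}}

```text
t: 14.82
ee_pos: [0.4931, 0.1087, 0.0527]
ee_rot: [-2.4, -2.022, 0.001]
ft_force: [0.2, -0.5, -1.2]
finger_gap: 0.0146
grasp_force: 58.6
```

Run:
```python
from h import *
st(); c,s,p,d=shot("top","t7"); c2,s,p2,d2=shot("scene","s7"); c3,s,p3,d3=shot("wrist","w7")
def crop(p,c,w):
    u,v=proj(c,rk2w(20,0,60)).astype(int); return cv2.resize(p[v-w:v+w,u-w:u+w,::-1],(400,400),interpolation=cv2.INTER_CUBIC)
cv2.imwrite("pics/m7.png",np.hstack([crop(p,c,40),crop(p2,c2,40)]))
```

```text
t 14.82 rack [-94.6   7.   52.7] turn left [-0.19 -0.11  0.06] F rack [-0.5 -0.2 -1.2] M [-0.05  0.08 -0.02] gap 14.6 grip 59
```

View pics/m7.png

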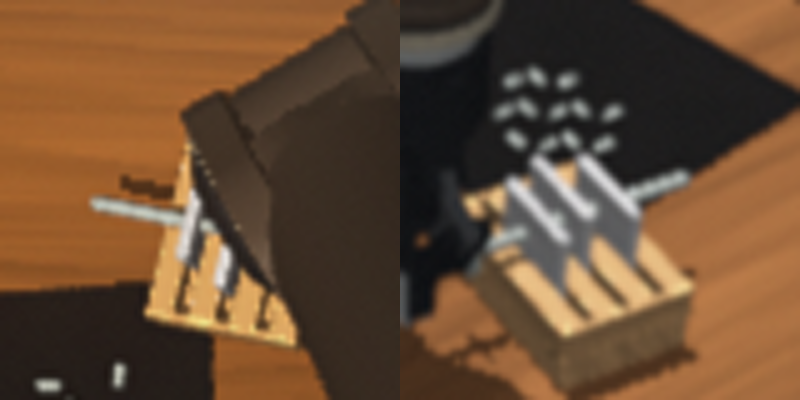

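The scene view shows the rod through all three plates, protruding beyond the third at about (685,180). I'll centre a little in y, then lift slowly.

Emit:
{"api": "send_rows", "payload": {
  "plan": [
    [10, [0, 1, 0], [0, 0, 0]],
    [10, [0, 2, 0], [0, 0, 0]],
    [10, [0, 1, 0], [0, 0, 0]],
    [10, [0, 0, -1], [0, 0, 0]],
    [10, [0, 0, -1], [0, 0, 0]],
    [10, [0, 0, -2], [0, 0, 0]],
    [10, [0, 0, -2], [0, 0, 0]],
    [10, [0, 0, -2], [0, 0, 0]]
  ]
}}

```text
t: 15.63
ee_pos: [0.497, 0.1079, 0.0609]
ee_rot: [-2.4, -2.022, 0.001]
ft_force: [0.9, -0.3, -1.4]
finger_gap: 0.0148
grasp_force: 58.5
```

Emit:
{"api": "send_rows", "payload": {
  "plan": [
    [10, [0, 0, -2], [0, 0, 0]],
    [10, [0, 0, -2], [0, 0, 0]],
    [10, [0, 0, -2], [0, 0, 0]],
    [10, [0, 0, -2], [0, 0, 0]],
    [10, [0, 0, -2], [0, 0, 0]],
    [10, [0, 0, -2], [0, 0, 0]],
    [10, [0, 0, 0], [0, 0, 0]],
    [10, [0, 0, 0], [0, 0, 0]]
  ]
}}

```text
t: 16.3
ee_pos: [0.4972, 0.1079, 0.0729]
ee_rot: [-2.4, -2.022, 0.0]
ft_force: [0.1, 0.5, -2.5]
finger_gap: 0.0147
grasp_force: 58.5
```

Run:
```python
from h import *
st()
```

```text
t 16.3 rack [-94.6   2.8  72.9] turn left [-0.17 -0.12  0.05] F rack [ 0.5  0.  -2.5] M [-0.17  0.04 -0.  ] gap 14.7 grip 58
```

The load rose by 1.3 N, so all three plates are carried. Lifting on.

Emit:
{"api": "send_rows", "payload": {
  "plan": [
    [10, [0, 0, -3], [0, 0, 0]],
    [10, [0, 0, -4], [0, 0, 0]],
    [10, [0, 0, -6], [0, 0, 0]],
    [10, [0, 0, -8], [0, 0, 0]],
    [10, [0, 0, -10], [0, 0, 0]],
    [10, [0, 0, -12], [0, 0, 0]],
    [10, [0, 0, -12], [0, 0, 0]],
    [10, [0, 0, -10], [0, 0, 0]]
  ]
}}

```text
t: 16.97
ee_pos: [0.4976, 0.1079, 0.1395]
ee_rot: [-2.4, -2.022, -0.001]
ft_force: [0.4, 0.3, -3.0]
finger_gap: 0.0149
grasp_force: 58.5
```

Emit:
{"api": "send_rows", "payload": {
  "plan": [
    [10, [0, 0, -6], [0, 0, 0]],
    [10, [0, 0, -3], [0, 0, 0]],
    [10, [0, 0, 0], [0, 0, 0]],
    [10, [0, 0, 0], [0, 0, 0]],
    [10, [0, 0, 0], [0, 0, 0]]
  ]
}}

```text
t: 17.38
ee_pos: [0.4969, 0.1076, 0.1462]
ee_rot: [-2.399, -2.021, 0.002]
ft_force: [-0.8, -0.7, -2.3]
finger_gap: 0.015
grasp_force: 58.5
```

Run:
```python
from h import *
st(); c3,s,p3,d3=shot("wrist","w8"); c,s,p,d=shot("scene","s8")
u,v=proj(c,rk2w(0,3,130)).astype(int); print(u,v); w=50
a=cv2.resize(p[v-w:v+w,u-w:u+w,::-1],(400,400),interpolation=cv2.INTER_CUBIC)
b=cv2.resize(p3[:,:,::-1],(400,300),interpolation=cv2.INTER_AREA); b=np.vstack([b,np.zeros((100,400,3),np.uint8)])
cv2.imwrite("pics/m8.png",np.hstack([a,b]))
# stand target
d75=np.array([np.cos(np.radians(75)),np.sin(np.radians(75))])
s=read_state(); print(s["ee_pos"])
path([.4994,-.3299,.1415],down(75),10,24)
```

```text
t 17.38 rack [-95.    3.  146.2] turn left [-0.24 -0.09  0.05] F rack [-0.9  0.7 -2.3] M [-0.21  0.09  0.03] gap 15.0 grip 59
295 119
[0.497  0.1077 0.1462]
[10, [-18.0, 3.2, 0.2], [-0.0, -0.0, 0.2]]
[10, [-17.9, 3.2, 0.1], [-0.0, -0.0, 0.2]]
[10, [-17.9, 3.4, 0.2], [-0.0, -0.0, 0.3]]
[10, [-17.9, 3.4, 0.1], [-0.0, -0.0, 0.2]]
[10, [-17.9, 3.4, 0.2], [-0.1, -0.0, 0.2]]
[10, [-17.9, 3.6, 0.1], [0.0, -0.0, 0.2]]
[10, [-17.9, 3.6, 0.2], [0.0, -0.0, 0.2]]
[10, [-17.9, 3.6, 0.1], [0.0, -0.0, 0.2]]
[10, [-17.8, 3.8, 0.2], [0.0, -0.0, 0.3]]
[10, [-17.9, 3.8, 0.2], [-0.0, -0.0, 0.2]]
[10, [-17.8, 3.9, 0.1], [-0.0, -0.0, 0.2]]
[10, [-17.8, 3.9, 0.2], [-0.0, -0.0, 0.2]]
[10, [-17.8, 4.0, 0.1], [-0.0, -0.0, 0.2]]
[10, [-17.7, 4.1, 0.2], [-0.0, -0.0, 0.3]]
[10, [-17.8, 4.1, 0.1], [-0.1, -0.1, 0.2]]
[10, [-17.7, 4.2, 0.2], [0.0, 0.0, 0.2]]
[10, [-17.8, 4.3, 0.2], [0.0, 0.0, 0.2]]
[10, [-17.7, 4.4, 0.2], [0.0, 0.0, 0.2]]
[10, [-17.7, 4.4, 0.2], [0.0, 0.0, 0.2]]
[10, [-17.7, 4.4, 0.2], [-0.0, 0.0, 0.3]]
[10, [-17.6, 4.6, 0.2], [-0.0, 0.0, 0.2]]
[10, [-17.6, 4.6, 0.2], [-0.0, 0.0, 0.2]]
[10, [-17.7, 4.7, 0.2], [-0.0, 0.0, 0.2]]
[10, [-17.6, 4.7, 0.2], [-0.0, 0.0, 0.2]]
```

View pics/m8.png

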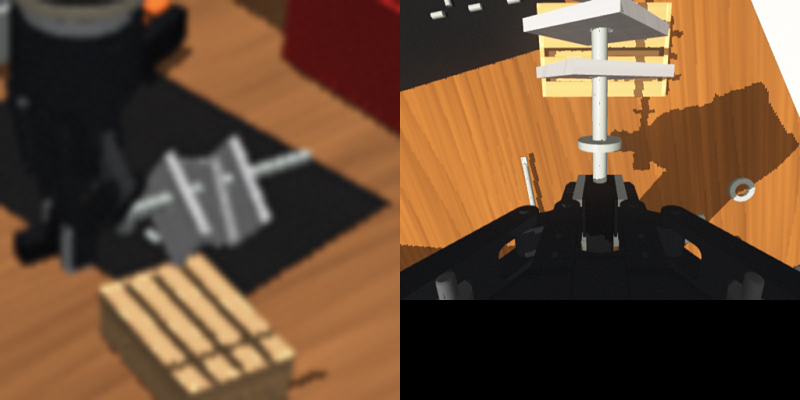

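All three plates hang on the rod and the rack is empty. I'll carry them back with gentle ramps.

Emit:
{"api": "send_rows", "payload": {
  "plan": [
    [10, [-4, 0.7, 0], [0, 0, 0]],
    [10, [-8, 1.5, 0], [0, 0, 0.1]],
    [10, [-12, 2.2, 0], [0, 0, 0.2]],
    [10, [-16, 3, 0], [0, 0, 0.2]],
    [10, [-20, 3.7, 0], [0, 0, 0.3]],
    [10, [-20, 3.8, 0], [0, 0, 0.2]],
    [10, [-20, 3.8, 0], [0, 0, 0.3]],
    [10, [-20, 3.9, 0], [0, 0, 0.2]]
  ]
}}

```text
t: 18.15
ee_pos: [0.4975, -0.0168, 0.1464]
ee_rot: [-2.428, -1.989, 0.002]
ft_force: [0.2, -0.1, -2.4]
finger_gap: 0.0147
grasp_force: 58.5
```

Emit:
{"api": "send_rows", "payload": {
  "plan": [
    [10, [-20, 4, 0], [0, 0, 0.3]],
    [10, [-20, 4, 0], [0, 0, 0.2]],
    [10, [-20, 4.2, 0], [0, 0, 0.3]],
    [10, [-20, 4.2, 0], [0, 0, 0.2]],
    [10, [-20, 4.3, 0], [0, 0, 0.3]],
    [10, [-20, 4.4, 0], [0, 0, 0.2]],
    [10, [-20, 4.5, 0], [0, 0, 0.3]],
    [10, [-20, 4.6, 0], [0, 0, 0.3]]
  ]
}}

```text
t: 18.82
ee_pos: [0.4967, -0.1805, 0.146]
ee_rot: [-2.464, -1.943, 0.002]
ft_force: [0.1, -0.6, -2.2]
finger_gap: 0.0152
grasp_force: 58.5
```

Emit:
{"api": "send_rows", "payload": {
  "plan": [
    [10, [-20, 4.7, 0], [0, 0, 0.2]],
    [10, [-20, 4.8, 0], [0, 0, 0.3]],
    [10, [-20, 4.9, 0], [0, 0, 0.2]],
    [10, [-20, 5, 0], [0, 0, 0.3]],
    [10, [-16, 4, 0], [0, 0, 0.2]],
    [10, [-12, 3, 0], [0, 0, 0.2]],
    [10, [-8, 2, 0], [0, 0, 0.1]],
    [10, [-4, 1, 0], [0, 0, 0]]
  ]
}}

```text
t: 19.48
ee_pos: [0.4966, -0.3029, 0.1456]
ee_rot: [-2.489, -1.911, 0.001]
ft_force: [0.6, 0.3, -2.6]
finger_gap: 0.015
grasp_force: 58.5
```

Emit:
{"api": "send_rows", "payload": {
  "plan": [
    [10, [0, 0, 0], [0, 0, 0]],
    [10, [0, 0, 0], [0, 0, 0]],
    [10, [0, 0, 0], [0, 0, 0]]
  ]
}}

```text
t: 19.73
ee_pos: [0.4973, -0.3002, 0.1457]
ee_rot: [-2.485, -1.915, 0.0]
ft_force: [-0.2, 0.4, -2.3]
finger_gap: 0.0151
grasp_force: 58.5
```

Run:
```python
from h import *
st(); path([.4994,-.3299,.1108],down(75),10,4)
```

```text
t 19.73 rack [-496.8  -66.9  145.7] turn left [-0.19 -0.14 -4.96] F rack [ 0.3  0.3 -2.3] M [-0.16  0.06  0.03] gap 15.1 grip 59
[10, [-7.1, 2.4, 8.7], [-0.0, -0.0, 0.1]]
[10, [-7.0, 2.5, 8.7], [-0.1, -0.1, 0.0]]
[10, [-7.1, 2.4, 8.8], [-0.0, 0.0, 0.1]]
[10, [-7.0, 2.4, 8.7], [-0.1, -0.0, 0.0]]
```

Emit:
{"api": "send_rows", "payload": {
  "plan": [
    [10, [-3, 1, 0], [0, 0, 0]],
    [10, [-6, 2, 0], [0, 0, 0.1]],
    [10, [-8, 3, 0], [0, 0, 0.1]],
    [10, [-7, 2.5, 0], [0, 0, 0]],
    [10, [-4, 1.2, 0], [0, 0, 0]],
    [10, [0, 0, 0], [0, 0, 0]],
    [10, [0, 0, 0], [0, 0, 0]],
    [10, [0, 0, 0], [0, 0, 0]]
  ]
}}

```text
t: 20.4
ee_pos: [0.4991, -0.3308, 0.1455]
ee_rot: [-2.49, -1.908, 0.001]
ft_force: [-0.1, 0.4, -2.9]
finger_gap: 0.015
grasp_force: 58.5
```

Run:
```python
from h import *
st(); path([.4994,-.3299,.0714],down(75),10,1); c,s,p,d=shot("wrist","w9")
cv2.imwrite("pics/w9.png",p[:,:,::-1])
```

```text
t 20.4 rack [-526.6  -73.9  145.5] turn left [-0.2  -0.13 -5.25] F rack [ 0.3  0.2 -2.9] M [-0.16  0.06 -0.04] gap 15.0 grip 59
[10, [0.8, 0.3, 74.1], [-0.2, -0.1, -0.1]]
```

View pics/w9.png

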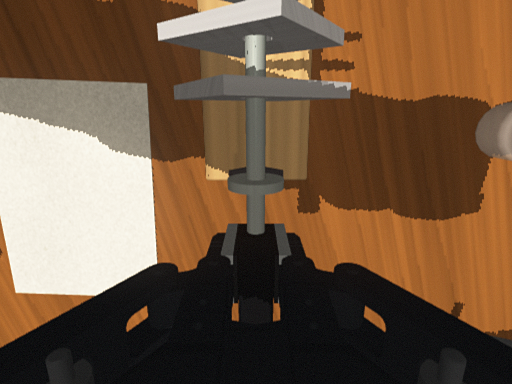

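That's all the picture viewing I get, and in fact I've gone past the limit of 10, so from here I go by numbers only. The view shows the plates well spaced between the collar and the tip. Lowering now.

Emit:
{"api": "send_rows", "payload": {
  "plan": [
    [10, [0.5, 0.3, 4], [0, 0, -0.1]],
    [10, [0.3, 0, 8], [0, 0, 0]],
    [10, [0, 0, 12], [0, 0, 0]],
    [10, [0, 0, 14], [0, 0, 0]],
    [10, [0, 0, 12], [0, 0, 0]],
    [10, [0, 0, 8], [0, 0, 0]],
    [10, [0, 0, 5], [0, 0, 0]],
    [10, [0, 0, 3], [0, 0, 0]]
  ]
}}

```text
t: 21.12
ee_pos: [0.4991, -0.3299, 0.0785]
ee_rot: [-2.488, -1.91, 0.002]
ft_force: [-0.6, -0.3, -2.5]
finger_gap: 0.0149
grasp_force: 58.5
```

Emit:
{"api": "send_rows", "payload": {
  "plan": [
    [10, [0, 0, 1], [0, 0, 0]],
    [10, [0, 0, 1], [0, 0, 0]],
    [10, [0, 0, 0], [0, 0, 0]],
    [10, [0, 0, 0], [0, 0, 0]]
  ]
}}

```text
t: 21.45
ee_pos: [0.4998, -0.3304, 0.0782]
ee_rot: [-2.49, -1.911, 0.001]
ft_force: [-0.5, 0.6, -2.2]
finger_gap: 0.0149
grasp_force: 58.5
```

Run:
```python
from h import *
st(); path([.4994,-.3299,.0714],down(75),10,1)
```

```text
t 21.45 rack [-526.1  -74.5   78.2] turn left [-0.13 -0.09 -5.16] F rack [ 0.6  0.6 -2.2] M [-0.16  0.03  0.01] gap 14.9 grip 59
[10, [0.4, -0.5, 6.8], [-0.1, -0.1, 0.0]]
```

Emit:
{"api": "send_rows", "payload": {
  "plan": [
    [10, [0.4, -0.4, 2], [0, 0, 0]],
    [10, [0, 0, 2], [0, 0, 0]],
    [10, [0, 0, 1.5], [0, 0, 0]],
    [10, [0, 0, 1], [0, 0, 0]],
    [10, [0, 0, 0], [0, 0, 0]],
    [10, [0, 0, 0], [0, 0, 0]]
  ]
}}

```text
t: 21.95
ee_pos: [0.4994, -0.3298, 0.0714]
ee_rot: [-2.489, -1.911, 0.001]
ft_force: [-0.4, 0.6, 1.1]
finger_gap: 0.0148
grasp_force: 59.1
```

Run:
```python
from h import *
st(); path([.4994,-.3299,.0714],down(75),10,1)
```

```text
t 21.95 rack [-525.6  -74.    71.4] turn left [-0.16 -0.1  -5.16] F rack [0.6 0.5 1.1] M [0.06 0.06 0.04] gap 14.8 grip 59
[10, [-0.1, 0.0, 0.0], [-0.2, -0.1, 0.0]]
```

The stand carries the load at exactly the pose where I first picked it up. Releasing.

Emit:
{"api": "send_rows", "payload": {
  "plan": [
    [17, [0, 0, 0], [0, 0, 0]],
    [22, [0, 0, 0], [0, 0, 0]],
    [30, [0, 0, 0], [0, 0, 0]],
    [40, [0, 0, 0], [0, 0, 0]],
    [45, [0, 0, 0], [0, 0, 0]],
    [45, [0, 0, 0], [0, 0, 0]]
  ]
}}

```text
t: 22.45
ee_pos: [0.4992, -0.3297, 0.0711]
ee_rot: [-2.489, -1.911, 0.001]
ft_force: [-0.7, 0.1, 0.4]
finger_gap: 0.0447
grasp_force: 0.0
```

Run:
```python
from h import *
st()
```

```text
t 22.45 rack [-525.5  -73.8   71.1] turn left [-0.18 -0.11 -5.15] F rack [-0.   0.8  0.4] M [ 0.01 -0.03  0.02] gap 44.7 grip 0
```

Emit:
{"api": "send_rows", "payload": {
  "plan": [
    [45, [0, 0, -6], [0, 0, 0]],
    [45, [0, 0, -15], [0, 0, 0]],
    [45, [0, 0, -25], [0, 0, 0]],
    [45, [0, 0, -30], [0, 0, 0]],
    [45, [-10, 0, -30], [0, 0, 0]],
    [45, [-20, 0, -20], [0, 0, 0]],
    [45, [-10, 0, -10], [0, 0, 0]],
    [45, [0, 0, 0], [0, 0, 0]]
  ]
}}

```text
t: 23.12
ee_pos: [0.4888, -0.3723, 0.2097]
ee_rot: [2.495, 1.907, -0.001]
ft_force: [0.6, -0.8, -0.5]
finger_gap: 0.0448
grasp_force: 0.0
```

Emit:
{"api": "send_rows", "payload": {
  "plan": [
    [45, [0, 0, 0], [0, 0, 0]],
    [45, [0, 0, 0], [0, 0, 0]],
    [45, [0, 0, 0], [0, 0, 0]],
    [45, [0, 0, 0], [0, 0, 0]],
    [45, [0, 0, 0], [0, 0, 0]],
    [45, [0, 0, 0], [0, 0, 0]]
  ]
}}

```text
t: 23.62
ee_pos: [0.4893, -0.3681, 0.2065]
ee_rot: [-2.488, -1.911, 0.001]
ft_force: [0.0, -0.2, 0.3]
finger_gap: 0.045
grasp_force: 0.0
```

Run:
```python
from h import *
st(); c,s,p,d=shot("wrist","w10"); Rc=R.from_rotvec(c["orientation"])
vv,uu=np.mgrid[0:384,0:512]
P=np.stack([(uu-c["cx"])/c["fx"]*d,(vv-c["cy"])/c["fy"]*d,d],-1).reshape(-1,3); P=Rc.apply(P)+c["xyz"]; P=P[d.ravel()>0]
a=np.radians(75); o=np.array([.508,-.295]); q=P[:,:2]-o; X=q@[np.cos(a),np.sin(a)]*1000; Y=q@[-np.sin(a),np.cos(a)]*1000; Z=P[:,2]*1000
m=(np.abs(Y)<40)&(X>-80)&(X<150)&(Z<125)
# high profile along the skewer
for x in range(-80,150,5):
    k=m&(X>=x)&(X<x+5); r=k&(np.abs(Y)<4)
    if k.sum(): print(x,"ztop axis",Z[r].max().round(1) if r.sum() else None,"zmax",Z[k].max().round(1),"y",Y[k&(Z>55)].round(0).min() if (k&(Z>55)).any() else None,Y[k&(Z>55)].round(0).max() if (k&(Z>55)).any() else None)
```

```text
t 23.62 rack [-565.   -70.6  206.5] turn left [-0.24 -0.14 -5.11] F rack [-0.2 -0.1  0.3] M [ 0.01 -0.01  0.01] gap 45.0 grip 0
-80 ztop axis None zmax 1.2 y None None
-75 ztop axis 77.0 zmax 77.3 y -7.0 7.0
-70 ztop axis 78.3 zmax 78.3 y -8.0 8.0
-65 ztop axis 78.1 zmax 78.1 y -8.0 8.0
-60 ztop axis 78.4 zmax 78.4 y -8.0 8.0
-55 ztop axis 78.4 zmax 78.4 y -8.0 8.0
-50 ztop axis 78.6 zmax 78.6 y -7.0 8.0
-45 ztop axis 78.5 zmax 78.5 y -7.0 8.0
-40 ztop axis 77.9 zmax 77.9 y -7.0 8.0
-35 ztop axis 78.6 zmax 78.6 y -7.0 8.0
-30 ztop axis 78.1 zmax 78.2 y -7.0 8.0
-25 ztop axis 78.3 zmax 78.3 y -7.0 8.0
-20 ztop axis 75.3 zmax 75.3 y -3.0 4.0
-15 ztop axis 74.9 zmax 80.9 y -17.0 18.0
-10 ztop axis 75.1 zmax 81.1 y -17.0 17.0
-5 ztop axis 82.4 zmax 82.4 y -11.0 12.0
0 ztop axis 82.7 zmax 83.4 y -11.0 12.0
5 ztop axis 74.9 zmax 74.9 y -3.0 5.0
10 ztop axis 75.2 zmax 75.2 y -3.0 5.0
15 ztop axis 74.8 zmax 74.8 y -3.0 5.0
20 ztop axis 74.8 zmax 74.8 y -3.0 5.0
25 ztop axis 75.0 zmax 75.0 y -3.0 5.0
30 ztop axis 93.0 zmax 96.8 y -36.0 35.0
35 ztop axis 94.6 zmax 98.0 y -37.0 36.0
40 ztop axis 92.5 zmax 96.6 y -37.0 35.0
45 ztop axis 75.2 zmax 75.2 y -3.0 4.0
50 ztop axis 75.8 zmax 75.8 y -3.0 4.0
55 ztop axis 95.5 zmax 98.0 y -37.0 39.0
60 ztop axis 96.0 zmax 98.1 y -37.0 39.0
65 ztop axis 75.2 zmax 75.2 y -2.0 4.0
70 ztop axis 74.1 zmax 74.1 y -2.0 4.0
75 ztop axis 46.9 zmax 47.5 y None None
80 ztop axis None zmax 13.9 y None None
85 ztop axis None zmax 13.3 y None None
90 ztop axis None zmax 10.6 y None None
```

Run:
```python
from h import *
for n in ("top","scene"):
    c,s,p,d=shot(n,n+"11"); vv,uu=np.mgrid[0:384,0:512]
    P=R.from_rotvec(c["orientation"]).apply(np.stack([(uu-c["cx"])/c["fx"]*d,(vv-c["cy"])/c["fy"]*d,d],-1).reshape(-1,3))+c["xyz"]
    a=np.radians(75); q=P[:,:2]-[.508,-.295]; X=q@[np.cos(a),np.sin(a)]*1000; Y=q@[-np.sin(a),np.cos(a)]*1000; Z=P[:,2]*1000
    print(n,[(x,float(Z[k].max().round())) for x in range(0,150,5) if (k:=(np.abs(Y)<30)&(X>=x)&(X<x+5)&(Z<130)&(Z>60)).any()])
    D0=np.load(f"pics/{n}0.npz")["p"].astype(int); df=(np.abs(p.astype(int)-D0).sum(2)>120).astype(np.uint8)
    k,l,stt,_=cv2.connectedComponentsWithStats(df); print([tuple(map(int,r)) for r in stt[1:] if r[4]>25])
```

```text
top [(0, 87.0), (5, 76.0), (10, 78.0), (15, 76.0), (20, 75.0), (25, 81.0), (30, 76.0), (35, 96.0), (40, 98.0), (45, 74.0), (50, 76.0), (55, 96.0), (60, 103.0), (65, 77.0), (70, 78.0), (75, 94.0), (80, 98.0), (85, 101.0), (90, 74.0), (95, 74.0), (100, 77.0), (105, 78.0), (110, 76.0), (115, 74.0), (120, 84.0), (125, 82.0), (130, 75.0), (135, 75.0)]
[(378, 157, 44, 25, 665), (291, 169, 221, 215, 7456), (499, 179, 13, 6, 30), (322, 184, 96, 66, 2515), (172, 204, 7, 27, 34), (177, 207, 10, 26, 81), (186, 206, 9, 27, 86), (339, 206, 7, 8, 37), (169, 208, 6, 21, 42), (334, 218, 9, 13, 51), (436, 240, 14, 5, 39), (318, 249, 30, 8, 117), (506, 261, 6, 18, 57), (306, 269, 19, 18, 132), (433, 271, 79, 70, 2309), (295, 294, 18, 15, 139), (288, 308, 15, 13, 93), (264, 322, 30, 28, 199), (420, 337, 71, 47, 2056), (468, 339, 44, 34, 206), (224, 369, 9, 14, 32)]
scene [(0, 81.0), (5, 74.0), (10, 75.0), (15, 74.0), (20, 75.0), (25, 74.0), (30, 96.0), (35, 97.0), (40, 74.0), (45, 73.0), (50, 83.0), (55, 100.0), (60, 94.0), (65, 74.0), (70, 75.0), (75, 95.0), (80, 96.0), (85, 73.0), (90, 76.0), (95, 74.0), (100, 76.0), (105, 74.0), (110, 73.0), (115, 78.0), (120, 81.0), (125, 74.0), (130, 74.0), (135, 73.0)]
[(17, 0, 5, 21, 42), (147, 3, 8, 46, 147), (135, 10, 6, 22, 26), (24, 18, 15, 6, 46), (85, 19, 11, 27, 79), (0, 23, 22, 7, 42), (0, 32, 47, 67, 2306), (0, 90, 57, 40, 1476), (13, 118, 54, 65, 1706), (0, 129, 126, 199, 5411), (281, 130, 27, 26, 349), (142, 133, 20, 82, 805), (45, 182, 28, 28, 462), (135, 207, 11, 10, 68), (107, 214, 27, 15, 193), (155, 215, 9, 23, 56), (115, 221, 34, 29, 555), (103, 231, 16, 26, 233), (87, 245, 60, 109, 4507), (0, 246, 10, 16, 124)]
```

Three plates hang at x ≈ 37, 59 and 81 mm. The rod is level in both forks, and the image differences are at the rack and stand plus the arm and its shadow. Handing in.

```bash
python3 -c "
from plant import *
print(close_job())"
```

```text
the job is handed in; nothing more can be done
None
```

The skewer lies level across both forks with all three plates threaded and hanging between them, handed in at about 24 s with no contact force felt while threading; I viewed 12 pictures, two over the limit of 10.

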